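# Seat a harmonica core in the wind jig

## Robot

A 7-joint arm with a two-finger parallel gripper is mounted at the origin on the work surface. World frame = base frame: x ahead of the robot, y to its left, z up, the work surface at z = 0. Lengths are in m, angles in degrees, forces in N, time in s.
With the tool pointing down it reaches from about 0.425 to 0.875 m from the base axis. Payload 4.7 kg.
Tool frame: the origin (TCP) lies on the front face of the gripper's body, between the roots of the fingers; the fingertips stand 70 mm ahead of it and the grasp point (between the pads) lies 51 mm ahead of it; z points along the fingers, y is the direction in which the jaws open and shut (so a half turn about z gives the same grasp; the last joint's range is limited). The gripper opens to 87 mm and grips with 3 to 60 N. Pads are 19 mm wide; open, the fingers measure 117 mm over their backs; the gripper's body (75 mm by 190 mm) begins 51 mm behind the grasp point.
Start: joints at [70.422, 18.392, -4.016, 83.108, 1.295, 78.541, -3.26], TCP at [0.226, -0.609, 0.292] pointing down, gripper open.
Joint ranges: [-163.93, 163.93], [-17.29, 119.83], [-79.2, 71.16], [3.27, 140.29], [-89.18, 269.18], [5.43, 117.66], [-154.24, 154.24]. Speed limits (degrees/s): [147.25, 147.25, 180, 180, 180, 180, 180].

## Interface

Orientations are given as [roll, pitch, yaw] about the fixed x, y, z axes, in that order (R = Rz(yaw) Ry(pitch) Rx(roll)).
In Python, from cell import env gives the robot as it stands.
- The arm moves only by the tool drive_tool, never from a script. Its argument "commands" is a list of rows, each a list of 7 numbers: the shift along the tool's x, y, z in cm, then the turn, a rotation vector about the tool's x, y, z in degrees, then the opening, from 0 (shut) to 1 (fully open). In form: [[tx, ty, tz, rx, ry, rz, hand], ...]. A call has 1 to 20 rows; each row shifts and turns the commanded pose from where the row before left it, along the tool's axes as they then stand; what a row does not reach is not made up. A row lasts 1/12 s, in which the tool goes at most 41.7 mm and 7.16 degrees, less where a joint would pass 70% of its speed; a pose out of reach is approached as far as the arm can. A call is refused whole if a number of a shift passes 4.17 or a number of a turn 7.16, either way. A call with a gripper value outside its range is refused whole. The fingers move at their own pace and stop on an object; "force" is the grip in N (left out, the last holds). Time passes only in rows, so rows that do not move let the fingers close. It gives the time, the measured TCP pose, the force and the opening at its end, in the units of the state.
- env.get_obs(): the state, without advancing time (a new reading comes with each control period).
- env.read_camera(name): name is "scene" or "side" or "wrist"; returns a dict with "img" (400x640x3 uint8, blue, green, red), "mtx" (3x3 intrinsics, pixels), "pose" (4x4, takes a point from camera to world coordinates). Camera axes: x right, y down, z forward; pixel columns grow to the right and rows downward; lengths in m; the calibration is good to about 2 mm. A picture is of the moment at which its call begins. There is no depth.
- env.sign_off(): hands the job in, once; it reports no verdict.
The state is a dict: "time_s": time; "qpos": joint angles; "joint_velocities": joint speeds; "effort": joint torques, N m; "tool_pos": TCP position; "tool_rot": TCP orientation; "force": force on the tool from outside, world axes, zero at the start; "wrist_torque": the same for the moment, N m; "grip_width": finger opening in m.
Only numpy, scipy, OpenCV 4.12 (cv2) and the standard library are available. Lean on these libraries where they do the work, as an engineer would, in place of code of your own. Each camera call takes 0.05 s, during which the arm holds its last target.

## Task

Push the long harmonica core that lies on the wind chest in under the low steel bridge, mouth holes first, until its mouth edge is square against the cork of the port rail and its left end is against the steel end stop on the left (as seen from the robot), so that every hole meets its port. Slide it flat with the fingertips, without lifting, tipping or forcing it, and leave everything else where it stands.

Things in the scene. Friction and masses are not known exactly. Their poses are not given: they have to be found in the camera images.
- wind_chest: Wind jig, fixed to the desk: wooden box 220 (x) x 264 (y) mm with a flat aluminium top plate at z = 45 mm; origin at the centre of its underside, x to the back (port rail), y to its left, z up; stands at a yaw of up to 0.3 rad. In front of the bridge (x -108 to +44) the plate is open and flat but for the left-hand stop
- rail_face (a point): on the wind chest, its axes: foot of the cork face of the port rail, half-way along, at x +58, y 0, z 45 in the chest's frame. The rail runs along y over +-92 mm, 14 mm high; its face looks to -x
- stop_face (a point): on the wind chest, its axes: foot of the inner face (looking to -y) of the left-hand stop, at x +2, y +92.5, z 45 in the chest's frame. The stop is a steel bar along x from x -54 to +58, 16 mm wide, 13.5 mm high (screw heads to 17.5)
- bridge_under (a point): on the wind chest, its axes: mid-point of the bridge's underside, 14.5 mm above the plate, at x +50, y 0 in the chest's frame. The bridge is a flat steel bar along y, 12 (x) x 218 x 4 mm, screw heads to 25 mm above the plate at y +-100. Its right-hand post stands at y -92.5 to -108.5; the 185 mm opening takes longer cores too
- seat (a point): on the wind chest, with its axes: where core_mid lies when the core is fully home against both stops (x +42, y +27.5, z +51 in the chest's frame). The core's rear edge then stands 18 mm out in front of the bridge
- core_mid (a point): centre of the long harmonica core (half-way up), the one on the wind chest: a flat loose slab, wood comb between two brass reed plates, 32 (x) x 130 (y) x 12 mm, about 0.16 kg; its +x long edge is the mouth edge with twelve holes, its +y end the left end. It starts flat on the plate in front of the bridge, clear of the left stop, turned up to 0.25 rad to the chest, mouth edge towards the rail
- short_core: bystander: shorter core, 26 x 100 x 10 mm, lying on the desk close to the left of the chest; origin at the centre of its underside
- cup: bystander: pewter parts cup, 63 mm across, 50 mm high, on the desk close to the right of the chest; origin at the centre of its underside
- metronome: bystander: walnut pyramid metronome, 120 x 120 mm foot, 216 mm high, at the back left; origin at the centre of its underside
- end_cap1: bystander: chromed end cap, 36 x 20 x 22 mm, on the desk close in front of the chest, to the left; origin at the centre of its underside
- end_cap2: bystander: chromed end cap like the other, close in front of the chest, to the right; origin at the centre of its underside
- tuner: bystander: grey desk tuner, 75 x 120 x 41 mm, at the back right; origin at the centre of its underside
- brush: bystander: dusting brush, 150 mm long, lying at the front right
There are look-alikes about, which are no part of the job. Leave any green or turquoise look-alike of the part that bears core_mid alone.

How it is judged (in metres and radians):
At the end, for the whole second after the job is handed in: The core lies flat and still under the bridge, its centre within 3 mm of the fully home place both ways (mouth edge against the cork, left end against the left-hand stop), square to within 0.04 rad (x of core_mid in the frame of seat between -0.003 and 0.003 m and y of core_mid in the frame of seat between -0.003 and 0.003 m and z of core_mid in the frame of seat between -0.003 and 0.002 m and angle between the y axis of core_mid and the y axis of wind_chest, either way round below 0.04 rad and angle between core_mid's own z axis and vertical below 0.04 rad and linear speed of core below 0.01 m/s); the robot touches nothing.
It fails at once if the core is lifted (more than 5 mm) off the wind chest (z of core_mid in the frame of seat above 0.005 m).
It fails at once if the core is tipped (more than 0.12 rad) (angle between core_mid's own z axis and vertical above 0.12 rad).
It fails at once if the core is forced (pushed with more than 40 N) (contact force between the fingers and core above 40 N).
It fails at once if something else on the desk is moved more than 15 mm (distance of any of short_core, cup, metronome, end_cap1, end_cap2, tuner, brush from where it was at the start of the episode above 0.015 m).
It also fails if it takes over 54 s, if anything falls off the work surface, if the arm or the gripper's body presses on something with over 40 N, if the wrist force passes 120 N, or if a joint passes its speed limit or range.

## Working session

There is one attempt and no reset: what is moved stays moved. The work goes in short steps, Python scripts to look and compute and a tool call to move; the robot and the scene stay as the last step left them, time stands still between calls to the robot, and variables do not carry over. Pictures are saved under pics/ and viewed, and the job is handed in when it is done.

Besides the shell and the picture viewer there is one more tool, called after "Emit:" as a command line: name --pt "numbers of a row" for each row, then --argument value for the rest. drive_tool: Moves the arm, as the interface text tells. Its arguments: {"type":"object","properties":{"commands":{"type":"array"},"force":{"type":"number"}},"required":["commands"]}

```bash
ls; mkdir -p pics; python3 - <<'E'
from cell import env
import cv2
o=env.get_obs(); print({k:o[k] for k in o})
for n in ("scene","side","wrist"):
    c=env.read_camera(n); cv2.imwrite(f"pics/{n}0.png",c["img"]); print(n,c["mtx"].tolist(),c["pose"].round(4).tolist())
E
```

```text
pics
{'time_s': 0.0, 'qpos': array([70.42414392, 18.44060099, -4.01339736, 83.17584195,  1.29606371,
       78.54267694, -3.26095712]), 'joint_velocities': array([ 0.00163905, -0.12425171,  0.01291551,  0.00295328, -0.04309002,
       -0.03378266, -0.0510631 ]), 'effort': array([-4.85949731e-04, -4.91293502e+01, -4.04026229e-01, -3.12523592e+01,
       -6.37664529e-02,  4.39361797e-02,  1.47004666e-04]), 'tool_pos': array([ 0.22617875, -0.60891443,  0.29113542]), 'tool_rot': array([-1.79886178e+02,  7.61547201e-03,  2.03828642e+01]), 'force': array([-0.49082792,  0.40436267,  0.05393892]), 'wrist_torque': array([-0.05542614,  0.00883692, -0.01495742]), 'grip_width': 0.08710927009519176}
scene [[417.9588024321265, 0.0, 321.92217669116195], [0.0, 417.9588024321265, 197.81875352042638], [0.0, 0.0, 1.0]] [[-0.1714, 0.8099, -0.5609, 1.141], [0.985, 0.131, -0.1118, 0.1229], [-0.0171, -0.5717, -0.8203, 0.9792], [0.0, 0.0, 0.0, 1.0]]
side [[510.85231866442666, 0.0, 324.1706641071151], [0.0, 510.85231866442666, 195.9954551440365], [0.0, 0.0, 1.0]] [[-0.9008, -0.3306, 0.2815, 0.1255], [-0.434, 0.7051, -0.5608, 0.7983], [-0.0131, -0.6273, -0.7787, 1.1673], [0.0, 0.0, 0.0, 1.0]]
wrist [[348.4820688698164, 0.0, 316.1751974388801], [0.0, 348.4820688698164, 200.00125247664172], [0.0, 0.0, 1.0]] [[0.3491, -0.901, -0.2574, 0.2971], [-0.9371, -0.3363, -0.0937, -0.5833], [-0.0021, 0.2739, -0.9618, 0.3832], [0.0, 0.0, 0.0, 1.0]]
```

View pics/scene0.png

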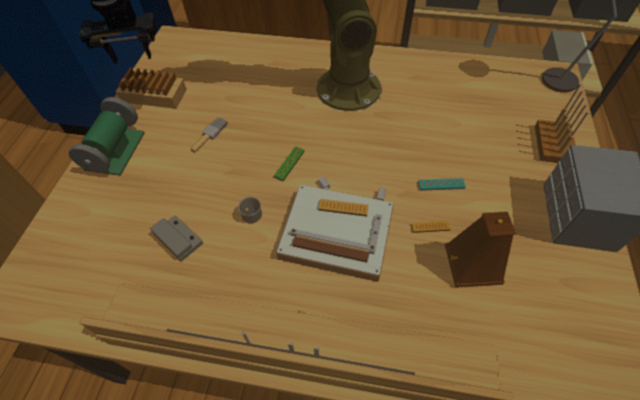

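View pics/side0.png

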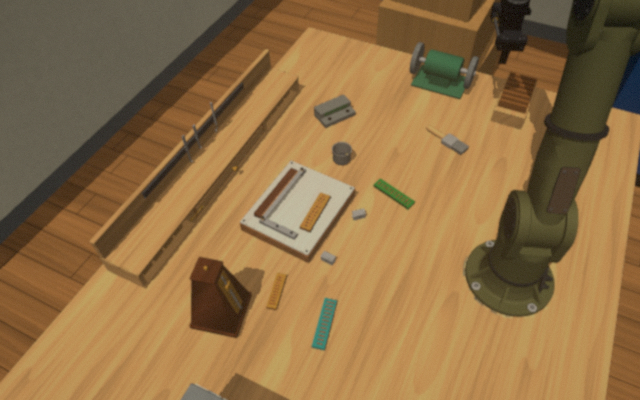

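View pics/wrist0.png

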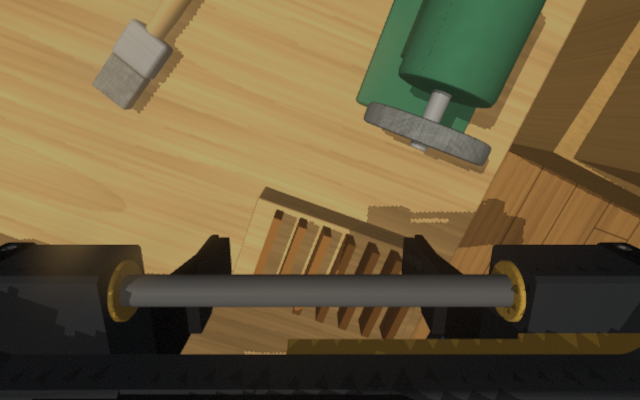

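The orange slab on the white chest plate, at scene (343,208) and side (315,211), fits core_mid. The other candidates are green at scene (289,163), turquoise at (441,184), and the short core on the desk at (430,227). I'll enlarge to confirm and measure.

```bash
python3 - <<'E'
import cv2
a=cv2.imread("pics/scene0.png")[175:280,270:400]; cv2.imwrite("pics/sc_crop.png",cv2.resize(a,None,fx=6,fy=5.7,interpolation=cv2.INTER_CUBIC) if 0 else cv2.resize(a,None,fx=5.5,fy=5.5,interpolation=cv2.INTER_CUBIC))
a=cv2.imread("pics/side0.png")[158:262,236:362]; cv2.imwrite("pics/si_crop.png",cv2.resize(a,None,fx=5.5,fy=5.5,interpolation=cv2.INTER_CUBIC))
E
```

```text
(no output)
```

View pics/sc_crop.png

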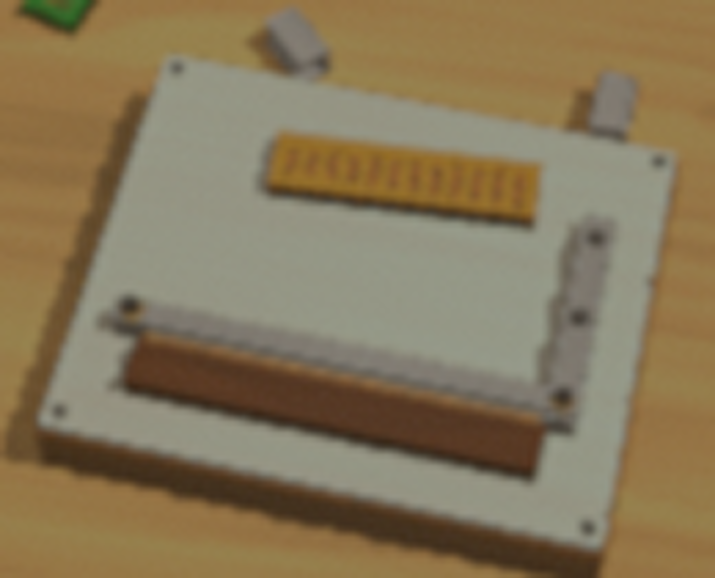

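View pics/si_crop.png

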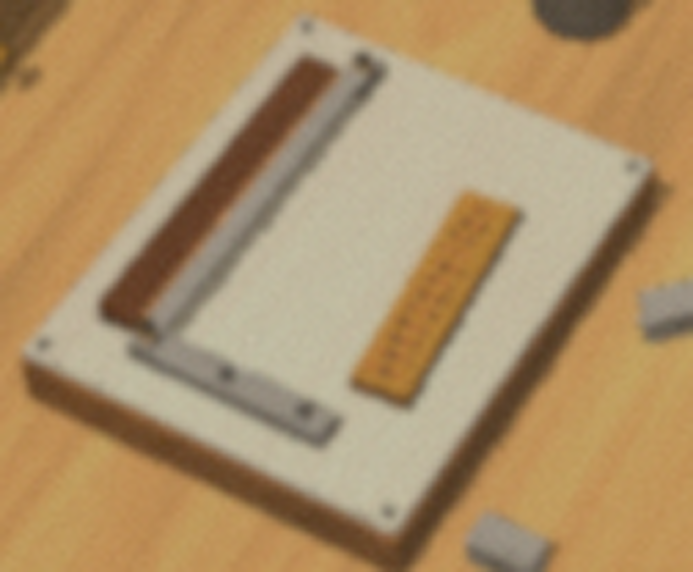

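```bash
cat > h.py <<'E'
import numpy as np, cv2
from scipy.optimize import least_squares
def proj(c,P):
    T=np.linalg.inv(c["pose"]); p=(T[:3,:3]@np.asarray(P,float).T).T+T[:3,3]
    q=(c["mtx"]@p.T).T; return q[:,:2]/q[:,2:]
def place(pose,L):
    x,y,a=pose; L=np.asarray(L,float); c,s=np.cos(a),np.sin(a)
    return np.c_[x+c*L[:,0]-s*L[:,1],y+s*L[:,0]+c*L[:,1],L[:,2]]
def uncrop(p,f,off): return (np.asarray(p,float)+.5)/f-.5+np.array(off)
def fit(obs,x0): # obs list of (cam,pix,localpts)
    f=lambda p:np.concatenate([(proj(c,place(p,L))-px).ravel() for c,px,L in obs])
    r=least_squares(f,x0); return r.x,f(r.x).reshape(-1,2)
E
python3 - <<'E'
from h import *; from cell import env
S=env.read_camera("scene"); D=env.read_camera("side")
us=lambda p:uncrop(p,5.5,(270,175)); ud=lambda p:uncrop(p,5.5,(236,158))
# corners FR FL BL BR
box=lambda hx,hy,z:[(-hx,-hy,z),(-hx,hy,z),(hx,hy,z),(hx,-hy,z)]
ch_s=us([(165,58),(677,150),(603,548),(40,430)]); ch_d=ud([(655,170),(395,535),(25,358),(303,18)])
co_s=us([(275,132),(541,163),(535,219),(266,188)]); co_d=ud([(522,211),(408,404),(352,382),(466,190)])
for n,P,Q,L,x0 in (("chest",ch_s,ch_d,box(.11,.132,.045),[.6,0,0]),("core",co_s,co_d,box(.016,.065,.057),[.6,0,0])):
  for o in ([(S,P,L),(D,Q,L)],[(S,P,L)],[(D,Q,L)]):
    x,r=fit(o,x0); print(n,x.round(4),r.round(1).tolist())
E
```

```text
chest [ 0.5835  0.0484 -0.0684] [[-0.5, -1.5], [0.5, -0.6], [0.8, 0.5], [-1.4, -0.6], [0.5, -1.1], [0.5, 1.4], [-1.8, -0.1], [-0.8, -0.8]]
chest [ 0.5846  0.0489 -0.0647] [[-0.6, -1.1], [0.6, -0.4], [1.2, 0.8], [-1.2, 0.0]]
chest [ 0.5824  0.0478 -0.0732] [[1.0, -0.9], [0.6, 1.4], [-1.5, -0.3], [-0.1, -0.8]]
core [0.5272 0.0567 0.0173] [[0.1, -0.5], [0.0, -0.4], [-0.0, -0.5], [-0.2, -0.8], [-0.5, -0.1], [0.0, -0.3], [-0.6, -0.3], [-0.7, 0.1]]
core [0.5289 0.057  0.0229] [[0.0, 0.2], [0.1, 0.1], [0.1, -0.1], [-0.2, -0.2]]
core [0.5259 0.0566 0.0122] [[0.0, 0.1], [0.3, -0.1], [-0.3, -0.2], [-0.1, 0.3]]
```

The crops show the orange core lying flat on the plate, holes towards the rail, and it is neither green nor turquoise. Core and chest poses are roughly measured. Next I'll move above the chest, with the tool yaw matched to it, for a closer wrist view.

Emit:
drive_tool --pt "0 0 0 0 0 6.1 1" --pt "0 0 0 0 0 6.1 1" --pt "0 0 0 0 0 6.1 1" --pt "0 0 0 0 0 6.0 1" --pt "1.3 -3.3 0 0 0 0 1" --pt "1.3 -3.3 0 0 0 0 1" --pt "1.3 -3.3 0 0 0 0 1" --pt "1.3 -3.3 0 0 0 0 1" --pt "1.3 -3.3 0 0 0 0 1" --pt "1.3 -3.3 0 0 0 0 1" --pt "1.3 -3.3 0 0 0 0 1" --pt "1.3 -3.3 0 0 0 0 1" --pt "1.3 -3.3 0 0 0 0 1" --pt "1.3 -3.3 0 0 0 0 1" --pt "1.3 -3.3 0 0 0 0 1" --pt "1.3 -3.3 0 0 0 0 1"

```text
time_s: 1.58
tool_pos: [0.4094, -0.2232, 0.2924]
tool_rot: [180.0, -0.0, -3.9]
force: [0.1, 0.1, -0.4]
grip_width: 0.0873
```

Emit:
drive_tool --pt "1.68 -3.05 0 0 0 0 1" --pt "1.68 -3.05 0 0 0 0 1" --pt "1.68 -3.05 0 0 0 0 1" --pt "1.68 -3.05 0 0 0 0 1" --pt "1.68 -3.05 0 0 0 0 1" --pt "1.68 -3.05 0 0 0 0 1" --pt "1.68 -3.05 0 0 0 0 1" --pt "1.68 -3.05 0 0 0 0 1" --pt "1.68 -3.05 0 0 0 0 1" --pt "0 0 0 0 0 0 1" --pt "0 0 0 0 0 0 1" --pt "0 0 0 0 0 0 1"

```text
time_s: 2.58
tool_pos: [0.5784, 0.0381, 0.2918]
tool_rot: [180.0, 0.1, -3.9]
force: [0.8, -0.8, -0.1]
grip_width: 0.0872
```

```bash
python3 - <<'E'
from h import *; from cell import env
print(env.get_obs()["qpos"].round(1))
W=env.read_camera("wrist"); cv2.imwrite("pics/w1.png",W["img"]); print(W["pose"].round(4).tolist())
E
```

```text
[  25.2   12.9  -36.6   92.4    7.9   77.3 -106.3]
[[-0.0675, -0.9593, -0.2743, 0.6538], [-0.9977, 0.065, 0.0181, 0.0328], [0.0005, 0.2749, -0.9615, 0.3837], [0.0, 0.0, 0.0, 1.0]]
```

View pics/w1.png

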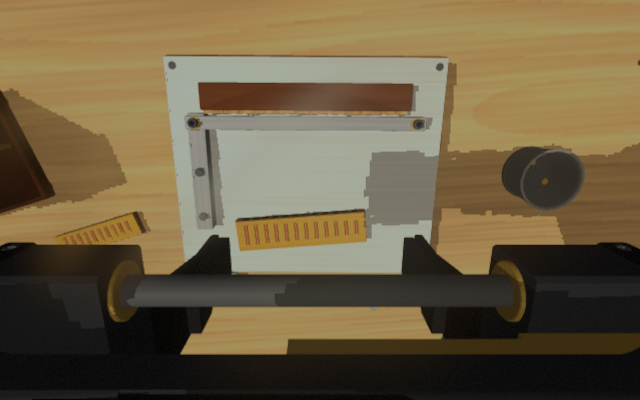

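The wrist view shows the rail (200–412, 83–112), bridge (190–425, 116–130), left stop (190–213, 130–228) and core (237–367, 212–249). I'll enlarge it for a precise fit.

```bash
python3 - <<'E'
import cv2
a=cv2.imread("pics/w1.png")[45:265,155:465]; cv2.imwrite("pics/w1c.png",cv2.resize(a,None,fx=2.5,fy=2.5,interpolation=cv2.INTER_CUBIC))
E
```

```text
(no output)
```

View pics/w1c.png

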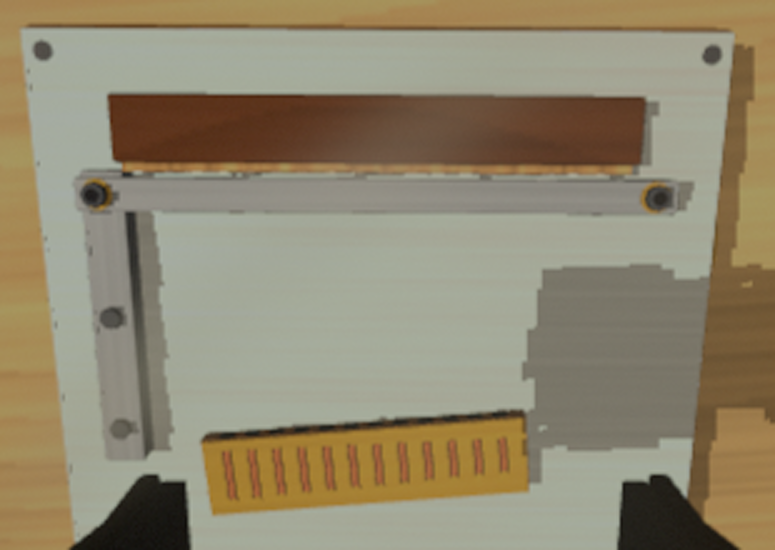

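```bash
python3 - <<'E'
from h import *; from cell import env
W=env.read_camera("wrist"); u=lambda p:uncrop(p,2.5,(155,45))
L=[(.11,.132,.045),(.11,-.132,.045),(.05,.1,.07),(.05,-.1,.07),(-.054,.1085,.0585),(-.054,.0925,.0585)]
c,r=fit([(W,u([(22,28),(735,33),(93,194),(659,198),(106,460),(146,458)]),L)],[.58,.05,-.07]); print(c,r.round(1).tolist())
h=[(.016,.065,.057),(.016,-.065,.057),(-.016,-.065,.057),(-.016,.065,.057)]
k,r=fit([(W,u([(203,438),(525,416),(529,491),(212,514)]),h)],[.53,.05,.02]); print(k,r.round(1).tolist())
a=c[2];d=k[:2]-c[:2];R=np.array([[np.cos(a),np.sin(a)],[-np.sin(a),np.cos(a)]]);print("core in chest",R@d,k[2]-a)
print("rear mid world",place(k,[(-.016,0,0)])[0])
E
```

```text
[ 0.58409353  0.0462497  -0.07786432] [[-3.4, -2.4], [3.5, -1.6], [0.1, 1.2], [0.5, 1.6], [-0.4, 0.8], [-0.3, 1.8]]
[0.52951664 0.05498369 0.00537156] [[-1.2, 0.5], [1.1, -0.1], [0.6, 0.0], [-0.5, -0.3]]
core in chest [-0.0550909   0.00446223] 0.08323588159895605
rear mid world [0.51351687 0.05489775 0.        ]
```

```bash
python3 - <<'E'
from h import *; from cell import env
W=env.read_camera("wrist"); u=lambda p:uncrop(p,2.5,(155,45))
S=env.read_camera("scene"); D=env.read_camera("side")
L=[(.05,.1,.07),(.05,-.1,.07),(-.054,.1085,.0585),(-.054,.0925,.0585)]
P=u([(93,194),(659,198),(106,460),(146,458)])
c,r=fit([(W,P,L)],[.58,.05,-.07]); print(c,r.round(1).tolist())
us=lambda p:uncrop(p,5.5,(270,175)); ud=lambda p:uncrop(p,5.5,(236,158))
box=lambda hx,hy,z:[(-hx,-hy,z),(-hx,hy,z),(hx,hy,z),(hx,-hy,z)]
for h in ((.11,.132),(.108,.13)):
  B=box(*h,.045)
  c,r=fit([(W,P,L),(W,u([(22,28),(735,33)]),[B[2],B[3]]),(S,us([(165,58),(677,150),(603,548),(40,430)]),B),(D,ud([(655,170),(395,535),(25,358),(303,18)]),B)],[.58,.05,-.07]); print(h,c,r.round(1).tolist())
E
```

```text
[ 0.58548311  0.04573978 -0.07631765] [[-0.0, -0.1], [0.5, -0.2], [-0.3, -0.2], [-0.2, 0.7]]
(0.11, 0.132) [ 0.58411407  0.04614302 -0.07723323] [[-0.2, 1.4], [0.0, 1.5], [-0.5, 1.0], [-0.4, 1.9], [-3.8, -2.1], [3.0, -1.7], [-0.9, -1.7], [-0.0, -0.1], [-0.6, 0.9], [-2.6, -1.0], [0.8, -1.3], [0.0, 0.7], [-1.8, -1.2], [-0.1, -1.4]]
(0.108, 0.13) [ 0.5849191   0.04606933 -0.07623374] [[-0.3, 0.6], [0.1, 0.5], [-0.5, 0.3], [-0.4, 1.2], [-1.5, -0.5], [0.5, -0.5], [-0.6, -0.8], [-1.0, 0.6], [-1.3, 0.3], [-1.6, -1.2], [-0.4, -1.2], [-0.4, -0.3], [-1.0, -1.5], [-0.2, -0.9]]
```

Emit:
drive_tool --pt "0 0 0 0 0 0.47 1" --pt "-3 -0.42 0 0 0 0 1" --pt "-3 -0.42 0 0 0 0 1" --pt "-2.87 -0.43 0 0 0 0 1" --pt "0 0 3 0 0 0 1" --pt "0 0 3 0 0 0 1" --pt "0 0 3 0 0 0 1" --pt "0 0 2.5 0 0 0 1" --pt "0 0 1.5 0 0 0 1" --pt "0 0 0 0 0 0 1" --pt "0 0 0 0 0 0 1"

```text
time_s: 3.75
tool_pos: [0.4908, 0.0579, 0.1621]
tool_rot: [180.0, 0.1, -4.4]
force: [0.9, -0.9, 0.6]
grip_width: 0.087
```

```bash
python3 - <<'E'
from h import *; from cell import env
W=env.read_camera("wrist"); cv2.imwrite("pics/w2.png",W["img"])
o=env.get_obs();print(o["tool_pos"],o["tool_rot"])
E
```

```text
[0.49169591 0.05803037 0.16311473] [-1.79993754e+02 -6.31260695e-02 -4.41206498e+00]
```

View pics/w2.png

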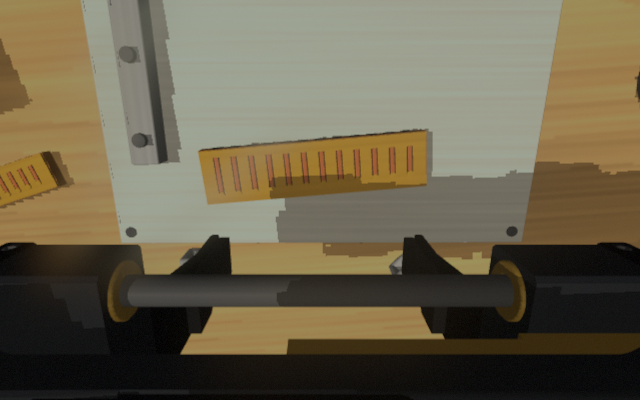

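Emit:
drive_tool --pt "0 0 1.5 0 0 0 1" --pt "0 0 1.2 0 0 0 1" --pt "0 0 0.8 0 0 0 1" --pt "0 0 0.4 0 0 0 1" --pt "0 0 0.4 0 0 0 1" --pt "0 0 0 0 0 0 1" --pt "0 0 0 0 0 0 1"

```text
time_s: 4.38
tool_pos: [0.4913, 0.0582, 0.1194]
tool_rot: [-180.0, -0.0, -4.4]
force: [0.3, -0.0, -0.2]
grip_width: 0.087
```

```bash
python3 - <<'E'
from h import *; from cell import env
W=env.read_camera("wrist"); cv2.imwrite("pics/w3.png",W["img"])
D=env.read_camera("side"); cv2.imwrite("pics/d3.png",cv2.resize(D["img"][150:270,230:390],None,fx=5,fy=5,interpolation=cv2.INTER_CUBIC))
o=env.get_obs();print(o["tool_pos"],o["force"])
E
```

```text
[0.49155226 0.05819436 0.11966834] [ 0.42455059  0.63320278 -0.4284528 ]
```

View pics/w3.png

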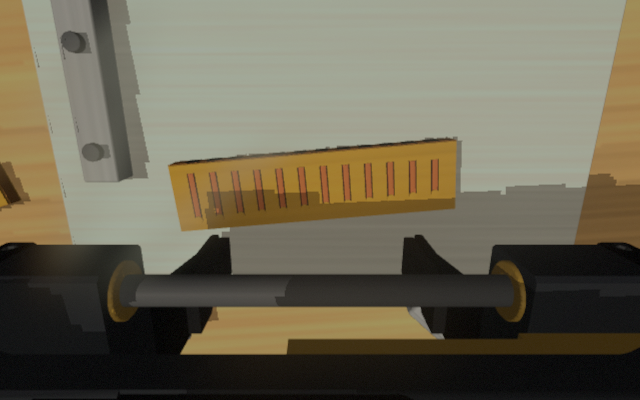

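View pics/d3.png

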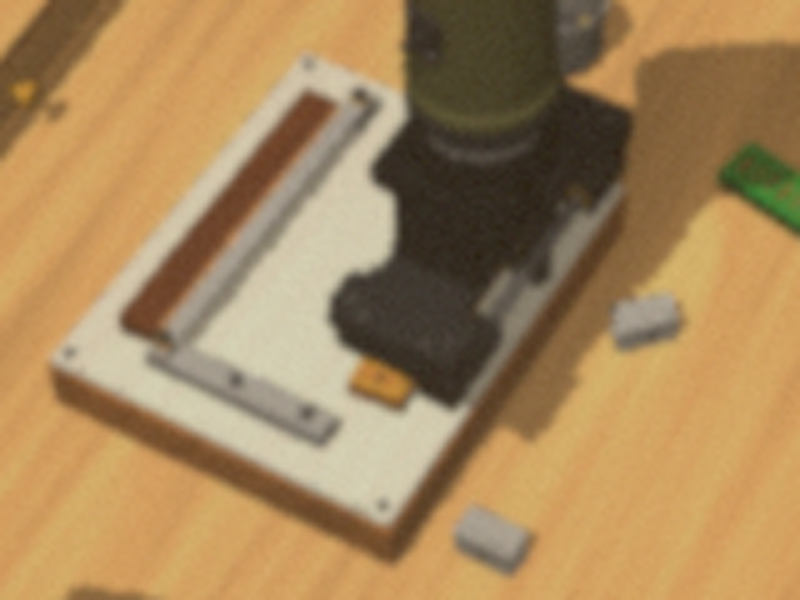

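Emit:
drive_tool --pt "0.3 0 0 0 0 0 1" --pt "0.3 0 0 0 0 0 1" --pt "0.3 0 0 0 0 0 1" --pt "0.3 0 0 0 0 0 1" --pt "0.3 0 0 0 0 0 1" --pt "0.3 0 0 0 0 0 1" --pt "0.3 0 0 0 0 0 1" --pt "0.3 0 0 0 0 0 1" --pt "0.3 0 0 0 0 0 1" --pt "0.3 0 0 0 0 0 1" --pt "0.3 0 0 0 0 0 1" --pt "0 0 0 0 0 0 1"

```text
time_s: 5.48
tool_pos: [0.5249, 0.0554, 0.1193]
tool_rot: [-180.0, -0.1, -4.4]
force: [-0.2, -0.1, -0.1]
grip_width: 0.087
```

```bash
python3 - <<'E'
from h import *; from cell import env
W=env.read_camera("wrist"); cv2.imwrite("pics/w4.png",W["img"])
E
```

```text
(no output)
```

View pics/w4.png

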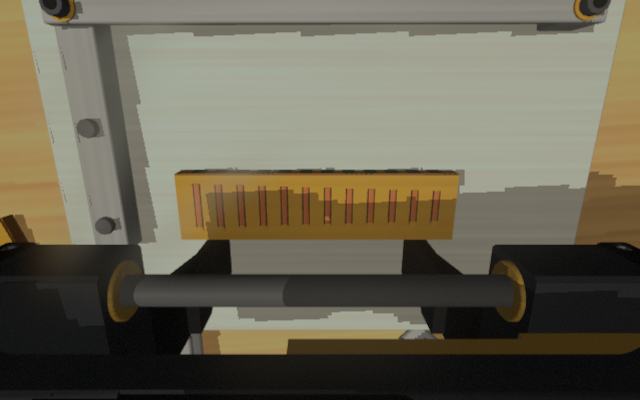

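The core is square against both fingertips, with its rear edge on row 239. I'll carry on to about chest x 0, short of the bridge.

Emit:
drive_tool --pt "0.4 0 0 0 0 0 1" --pt "0.4 0 0 0 0 0 1" --pt "0.4 0 0 0 0 0 1" --pt "0.4 0 0 0 0 0 1" --pt "0.4 0 0 0 0 0 1" --pt "0.4 0 0 0 0 0 1" --pt "0.4 0 0 0 0 0 1" --pt "0.4 0 0 0 0 0 1" --pt "0.3 0 0 0 0 0 1" --pt "0 0 0 0 0 0 1"

```text
time_s: 6.37
tool_pos: [0.5598, 0.0528, 0.1193]
tool_rot: [-180.0, -0.0, -4.4]
force: [-0.4, 0.5, 0.3]
grip_width: 0.0877
```

```bash
python3 - <<'E'
from h import *; from cell import env
W=env.read_camera("wrist"); cv2.imwrite("pics/w5.png",W["img"]); print(env.get_obs()["tool_pos"])
E
```

```text
[0.55947254 0.05285706 0.11925653]
```

View pics/w5.png

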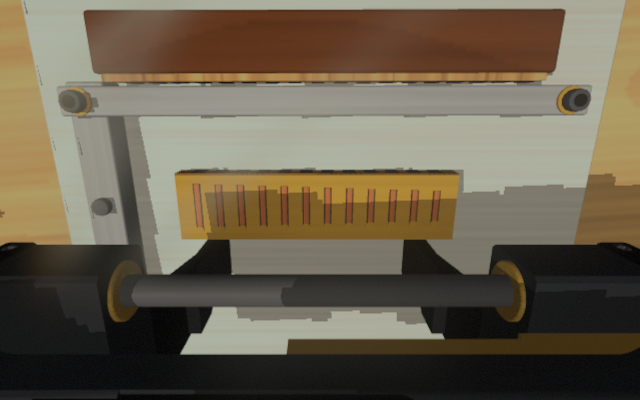

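```bash
cat >> h.py <<'E'
H=[(.016,.065,.057),(.016,-.065,.057),(-.016,-.065,.057),(-.016,.065,.057)]
def rel(c,k):
    a=c[2];d=np.array(k[:2])-c[:2];return np.r_[np.cos(a)*d[0]+np.sin(a)*d[1],-np.sin(a)*d[0]+np.cos(a)*d[1],(k[2] if len(k)>2 else 0)-a].round(4)
E
python3 - <<'E'
from h import *; from cell import env
W=env.read_camera("wrist")
c,r=fit([(W,[(73,100.5),(575,99.5)],[(.05,.1,.07),(.05,-.1,.07)])],[.585,.046,-.076]);print(c,r.round(1).tolist())
k,r=fit([(W,[(177,174),(458,173),(453,239),(180,239)],H)],[.585,.05,-.07]);print(k,r.round(1).tolist())
print(rel(c,k),rel([.5853,.0458,-.0763],k)); t=env.get_obs()["tool_pos"][:2]; print("tcp in chest",rel(c,t),rel([.5853,.0458,-.0763],t))
E
```

```text
[ 0.58451585  0.04766989 -0.07401377] [[-5.5, 1.0], [5.5, 1.1]]
[ 0.58735262  0.05016711 -0.07465653] [[-4.3, -0.4], [3.3, 0.3], [0.7, 0.5], [0.3, 0.7]]
[ 0.0026  0.0027 -0.0006] [0.0017 0.0045 0.0016]
tcp in chest [-0.0256  0.0034  0.074 ] [-0.0265  0.0051  0.0763]
```

Emit:
drive_tool --pt "-0.5 0 0 0 0 0 1" --pt "-0.5 0 0 0 0 0 1" --pt "0 0 -1.5 0 0 0 1" --pt "0 0 -2 0 0 0 1" --pt "0 0 -1.5 0 0 0 0" --pt "1.2 3.1 0 0 0 0 0" --pt "1.2 3.1 0 0 0 0 0" --pt "1.2 3.1 0 0 0 0 0" --pt "0 0 0 0 0 0 0" --pt "0 0 0 0 0 0 0" --pt "0 0 0 0 0 0 0" --pt "0 0 0 0 0 0 0" --force 10

```text
time_s: 7.47
tool_pos: [0.5773, -0.0401, 0.1693]
tool_rot: [-180.0, 0.0, -4.3]
force: [-0.2, 0.7, -0.6]
grip_width: 0.0417
```

```bash
python3 - <<'E'
from h import *; from cell import env
W=env.read_camera("wrist"); cv2.imwrite("pics/w6.png",W["img"]); o=env.get_obs();print(o["tool_pos"],o["grip_width"],rel([.5853,.0458,-.0763],o["tool_pos"][:2]))
E
```

```text
[ 0.57735863 -0.04000368  0.16931055] 0.0376341406510337 [-0.0014 -0.0862  0.0763]
```

View pics/w6.png

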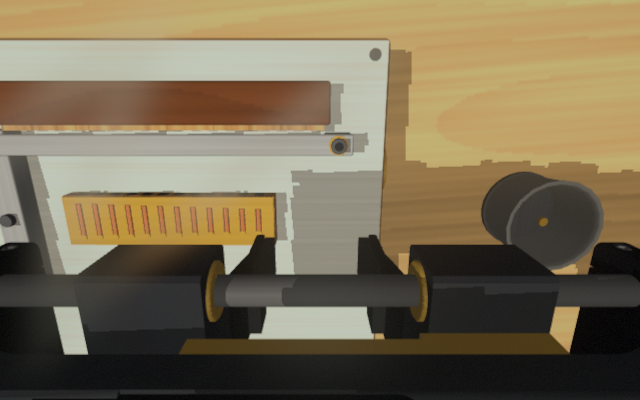

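Emit:
drive_tool --pt "0 0 0 0 0 0 0" --pt "0 0 0 0 0 0 0" --pt "0 0 0 0 0 0 0" --pt "0 0 0 0 0 0 0" --pt "0 0 0 0 0 0 0" --pt "0 0 0 0 0 0 0" --pt "0 0 0 0 0 0 0"

```text
time_s: 8.1
tool_pos: [0.5778, -0.0418, 0.1692]
tool_rot: [180.0, 0.0, -4.4]
force: [-0.4, -0.6, 0.6]
grip_width: 0.0007
```

```bash
python3 - <<'E'
from h import *; from cell import env
W=env.read_camera("wrist"); cv2.imwrite("pics/w7.png",W["img"]); o=env.get_obs();print(o["tool_pos"],o["grip_width"],rel([.5853,.0458,-.0763],o["tool_pos"][:2]))
E
```

```text
[ 0.5778049  -0.04182389  0.16922588] 0.00039302604710895073 [-0.0008 -0.0879  0.0763]
```

View pics/w7.png

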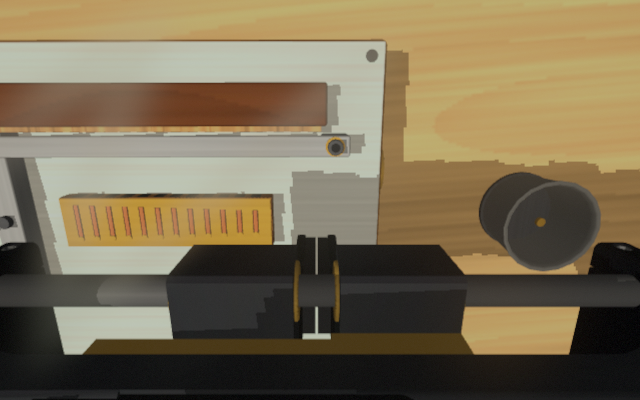

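Emit:
drive_tool --pt "0 0 1.5 0 0 0 0" --pt "0 0 1.5 0 0 0 0" --pt "0 0 1.0 0 0 0 0" --pt "0 0 0.6 0 0 0 0" --pt "0 0 0.4 0 0 0 0" --pt "0 0 0 0 0 0 0" --pt "0 0 0 0 0 0 0"

```text
time_s: 8.73
tool_pos: [0.5781, -0.0418, 0.1195]
tool_rot: [-180.0, -0.0, -4.4]
force: [0.8, -0.2, -0.2]
grip_width: 0.0009
```

```bash
python3 - <<'E'
from h import *; from cell import env
W=env.read_camera("wrist"); cv2.imwrite("pics/w8.png",W["img"]); o=env.get_obs();print(o["tool_pos"],o["force"],rel([.5853,.0458,-.0763],o["tool_pos"][:2]))
E
```

```text
[ 0.57827706 -0.04179828  0.11985708] [-0.41107328  0.74915906 -0.840347  ] [-0.0003 -0.0879  0.0763]
```

View pics/w8.png

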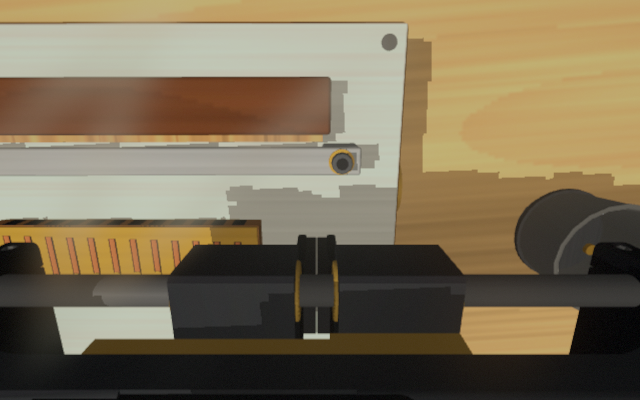

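Emit:
drive_tool --pt "0 -0.4 0 0 0 0 0" --pt "0 -0.4 0 0 0 0 0" --pt "0 -0.4 0 0 0 0 0" --pt "0 -0.4 0 0 0 0 0" --pt "0 -0.4 0 0 0 0 0" --pt "0 -0.4 0 0 0 0 0" --pt "0 -0.3 0 0 0 0 0" --pt "0 -0.3 0 0 0 0 0" --pt "0 0 0 0 0 0 0"

```text
time_s: 9.53
tool_pos: [0.5802, -0.0111, 0.1194]
tool_rot: [-180.0, -0.0, -4.3]
force: [0.1, 0.1, 0.1]
grip_width: 0.0004
```

```bash
python3 - <<'E'
from h import *; from cell import env
W=env.read_camera("wrist"); cv2.imwrite("pics/w9.png",W["img"]); o=env.get_obs();print(o["tool_pos"],o["force"],rel([.5853,.0458,-.0763],o["tool_pos"][:2]))
D=env.read_camera("scene"); cv2.imwrite("pics/s9.png",cv2.resize(D["img"][175:280,270:400],None,fx=5.5,fy=5.5,interpolation=cv2.INTER_CUBIC))
E
```

```text
[ 0.58008095 -0.01123057  0.11919394] [-0.06080644  0.84062354  0.26641843] [-0.0009 -0.0573  0.0763]
```

View pics/w9.png

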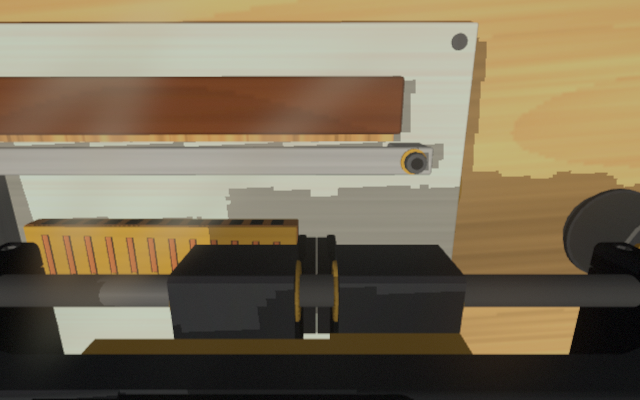

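View pics/s9.png

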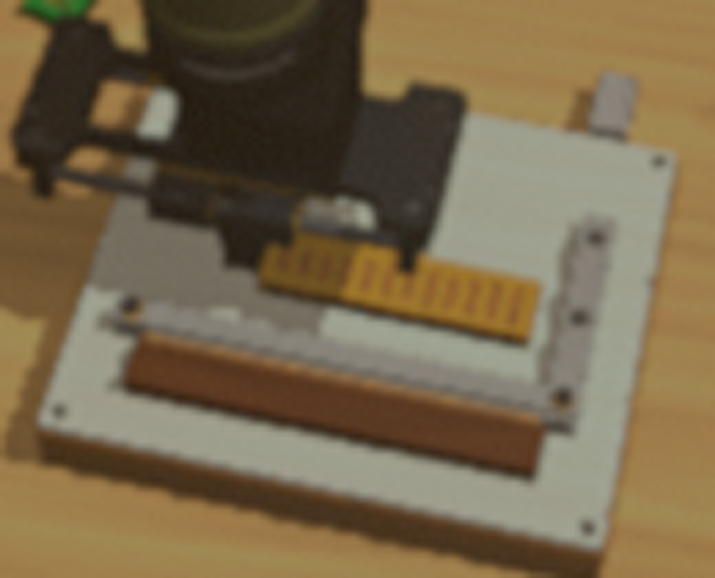

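Emit:
drive_tool --pt "0 -0.15 0 0 0 0 0" --pt "0 -0.15 0 0 0 0 0" --pt "0 -0.15 0 0 0 0 0" --pt "0 0 0 0 0 0 0"

```text
time_s: 9.97
tool_pos: [0.5803, -0.007, 0.1191]
tool_rot: [-180.0, 0.0, -4.4]
force: [0.4, 0.1, -0.2]
grip_width: 0.0001
```

```bash
python3 - <<'E'
from h import *; from cell import env
W=env.read_camera("wrist"); cv2.imwrite("pics/w10.png",cv2.resize(W["img"][120:280,0:320],None,fx=2.5,fy=2.5)); o=env.get_obs();print(o["tool_pos"],o["force"],rel([.5853,.0458,-.0763],o["tool_pos"][:2]))
E
```

```text
[ 0.58035705 -0.00701028  0.11914969] [-0.72204935 -0.16690469 -0.48434969] [-0.0009 -0.053   0.0763]
```

View pics/w10.png

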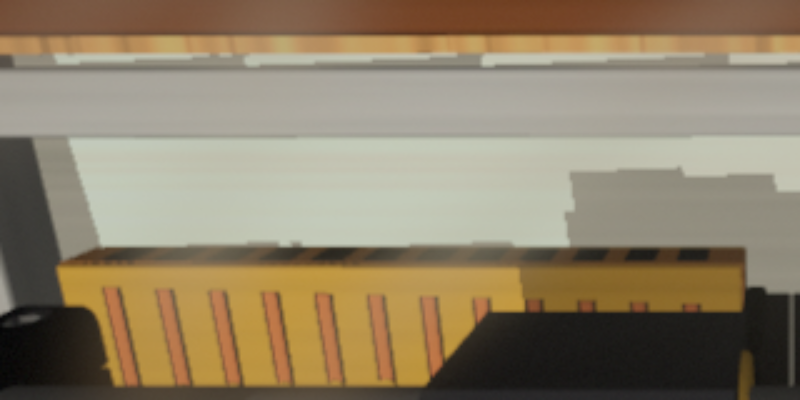

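Emit:
drive_tool --pt "0 -0.1 0 0 0 0 0" --pt "0 -0.1 0 0 0 0 0" --pt "0 -0.1 0 0 0 0 0" --pt "0 0 0 0 0 0 0"

```text
time_s: 10.35
tool_pos: [0.5806, -0.0041, 0.1192]
tool_rot: [-180.0, 0.0, -4.4]
force: [-0.1, -0.5, 0.3]
grip_width: 0.0006
```

```bash
python3 - <<'E'
from h import *; from cell import env
W=env.read_camera("wrist"); cv2.imwrite("pics/w11.png",cv2.resize(W["img"][120:280,0:320],None,fx=2.5,fy=2.5)); o=env.get_obs();print(o["tool_pos"],o["force"],rel([.5853,.0458,-.0763],o["tool_pos"][:2]))
E
```

```text
[ 0.58067765 -0.00414985  0.11925269] [-0.3093562  -0.0794155  -0.44884247] [-0.0008 -0.0502  0.0763]
```

View pics/w11.png

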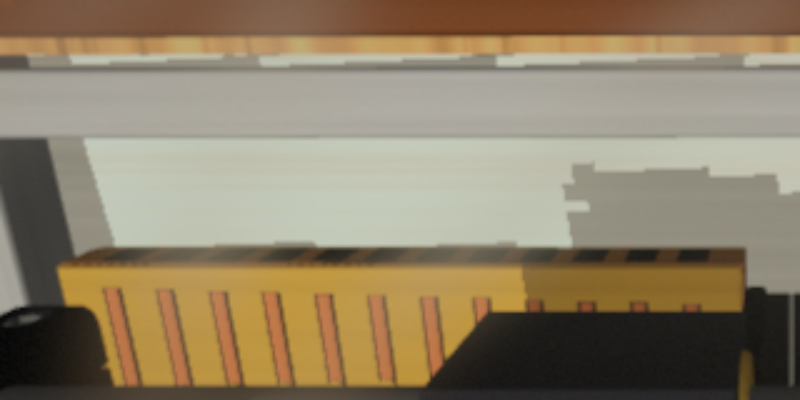

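Emit:
drive_tool --pt "0 -0.1 0 0 0 0 0" --pt "0 -0.05 0 0 0 0 0" --pt "0 -0.05 0 0 0 0 0" --pt "0 0 0 0 0 0 0"

```text
time_s: 10.73
tool_pos: [0.5808, -0.0024, 0.1193]
tool_rot: [180.0, -0.0, -4.4]
force: [-0.1, -1.0, 0.4]
grip_width: 0.0008
```

```bash
python3 - <<'E'
from h import *; from cell import env
W=env.read_camera("wrist"); cv2.imwrite("pics/w12.png",cv2.resize(W["img"][120:280,0:320],None,fx=2.5,fy=2.5)); o=env.get_obs();print(o["tool_pos"],o["force"],rel([.5853,.0458,-.0763],o["tool_pos"][:2]))
E
```

```text
[ 0.58082712 -0.0023691   0.11922596] [-0.06425843 -0.41158704 -0.32065411] [-0.0008 -0.0484  0.0763]
```

View pics/w12.png

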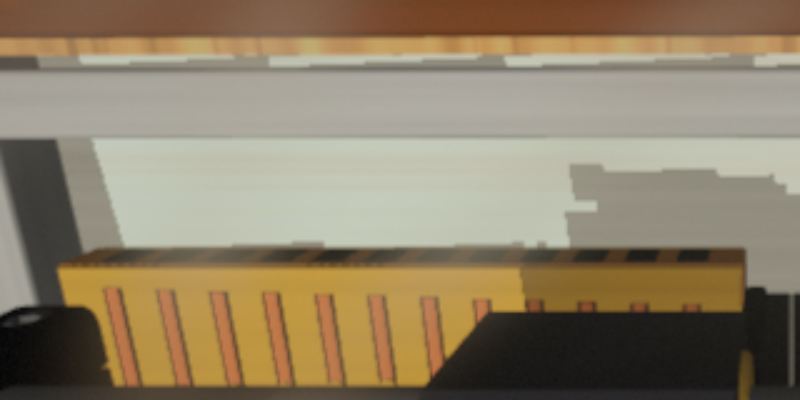

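Emit:
drive_tool --pt "0 -0.05 0 0 0 0 0" --pt "0 -0.05 0 0 0 0 0" --pt "0 -0.05 0 0 0 0 0" --pt "0 0 0 0 0 0 0"

```text
time_s: 11.12
tool_pos: [0.5809, -0.0008, 0.1193]
tool_rot: [180.0, -0.0, -4.4]
force: [0.6, -1.2, 0.0]
grip_width: 0.0004
```

```bash
python3 - <<'E'
from h import *; from cell import env
W=env.read_camera("wrist"); cv2.imwrite("pics/w13.png",cv2.resize(W["img"][120:280,0:320],None,fx=2.5,fy=2.5)); o=env.get_obs();print(o["tool_pos"],o["force"],rel([.5853,.0458,-.0763],o["tool_pos"][:2]))
E
```

```text
[ 0.580984   -0.0008445   0.11927371] [-0.73916323  0.35333803  0.71046119] [-0.0007 -0.0468  0.0763]
```

View pics/w13.png

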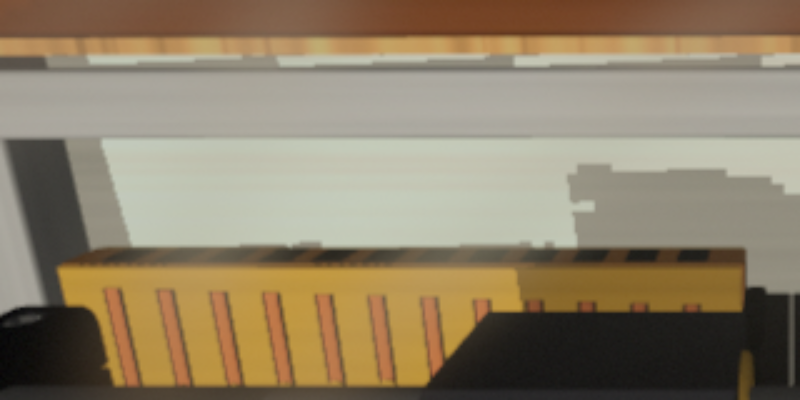

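Emit:
drive_tool --pt "0 -0.05 0 0 0 0 0" --pt "0 -0.05 0 0 0 0 0" --pt "0 0 0 0 0 0 0"

```text
time_s: 11.42
tool_pos: [0.581, 0.0002, 0.1192]
tool_rot: [180.0, -0.0, -4.4]
force: [0.6, -0.2, -0.2]
grip_width: 0.0006
```

Emit:
drive_tool --pt "0 -0.05 0 0 0 0 0" --pt "0 0 0 0 0 0 0"

```text
time_s: 11.58
tool_pos: [0.5811, 0.0006, 0.1193]
tool_rot: [180.0, -0.0, -4.4]
force: [0.8, -0.0, -0.2]
grip_width: 0.0008
```

Emit:
drive_tool --pt "0 -0.05 0 0 0 0 0" --pt "0 0 0 0 0 0 0"

```text
time_s: 11.75
tool_pos: [0.5811, 0.0011, 0.1192]
tool_rot: [180.0, -0.0, -4.4]
force: [0.5, -0.6, -0.2]
grip_width: 0.0007
```

```bash
python3 - <<'E'
from h import *; from cell import env
W=env.read_camera("wrist"); cv2.imwrite("pics/w14.png",cv2.resize(W["img"][120:280,0:320],None,fx=2.5,fy=2.5)); o=env.get_obs();print(o["tool_pos"],o["force"],rel([.5853,.0458,-.0763],o["tool_pos"][:2]))
E
```

```text
[0.58109987 0.00114964 0.1192431 ] [-0.04838069 -0.89369231  0.05751207] [-0.0008 -0.0448  0.0763]
```

View pics/w14.png

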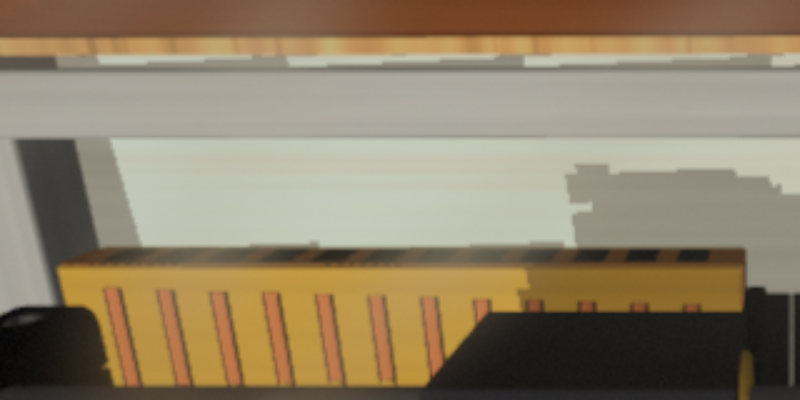

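Emit:
drive_tool --pt "0 -0.05 0 0 0 0 0" --pt "0 -0.05 0 0 0 0 0" --pt "0 0 0 0 0 0 0"

```text
time_s: 12.05
tool_pos: [0.5811, 0.0014, 0.1193]
tool_rot: [179.9, 0.0, -4.4]
force: [-0.8, -3.2, 1.2]
grip_width: 0.0006
```

Emit:
drive_tool --pt "0 -0.05 0 0 0 0 0" --pt "0 0 0 0 0 0 0"

```text
time_s: 12.22
tool_pos: [0.5811, 0.0014, 0.1193]
tool_rot: [179.9, 0.0, -4.4]
force: [-0.9, -5.0, 1.3]
grip_width: 0.0006
```

```bash
python3 - <<'E'
from h import *; from cell import env
W=env.read_camera("wrist"); cv2.imwrite("pics/w15.png",cv2.resize(W["img"][120:280,0:320],None,fx=2.5,fy=2.5)); o=env.get_obs();print(o["tool_pos"],o["force"],rel([.5853,.0458,-.0763],o["tool_pos"][:2]))
E
```

```text
[0.58115344 0.00142792 0.11925906] [-0.23258361 -5.96489747  0.94085157] [-0.0008 -0.0446  0.0763]
```

View pics/w15.png

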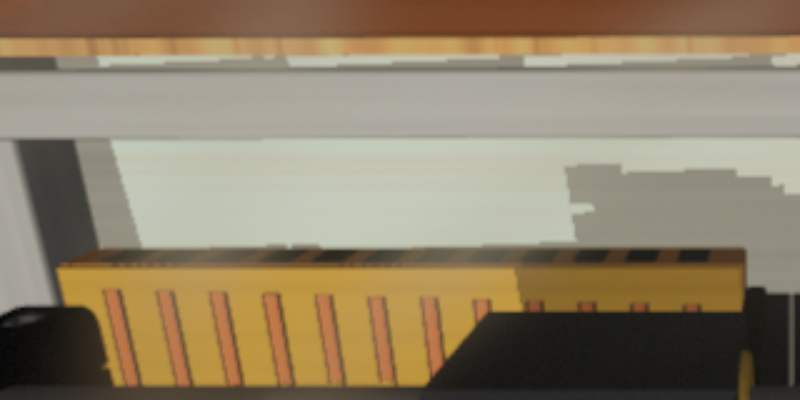

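The force of 5–6 N at the stop with no further travel shows the left end is seated on it. I'll release to the right, lift, reopen and go behind the core.

Emit:
drive_tool --pt "0 0.3 0 0 0 0 0" --pt "0 0.5 0 0 0 0 0" --pt "0 0.5 0 0 0 0 0" --pt "0 0 -1.5 0 0 0 0" --pt "0 0 -2 0 0 0 0" --pt "0 0 -1.5 0 0 0 0" --pt "-1.3 -2.65 0 0 0 0 1" --pt "-1.3 -2.65 0 0 0 0 1" --pt "-1.3 -2.65 0 0 0 0 1" --pt "0 0 0 0 0 0 1" --pt "0 0 0 0 0 0 1" --pt "0 0 0 0 0 0 1" --pt "0 0 0 0 0 0 1" --pt "0 0 0 0 0 0 1" --pt "0 0 0 0 0 0 1" --pt "0 0 0 0 0 0 1" --pt "0 0 0 0 0 0 1" --pt "0 0 0 0 0 0 1" --pt "0 0 0 0 0 0 1" --pt "0 0 0 0 0 0 1"

```text
time_s: 13.93
tool_pos: [0.5474, 0.0718, 0.1692]
tool_rot: [180.0, -0.0, -4.4]
force: [0.7, -0.7, -0.1]
grip_width: 0.0835
```

```bash
python3 - <<'E'
from h import *; from cell import env
W=env.read_camera("wrist"); cv2.imwrite("pics/w16.png",W["img"]); o=env.get_obs();print(o["tool_pos"],o["grip_width"],rel([.5853,.0458,-.0763],o["tool_pos"][:2]))
E
```

```text
[0.5473951  0.07187681 0.16924124] 0.08492481868741578 [-0.0398  0.0231  0.0763]
```

View pics/w16.png

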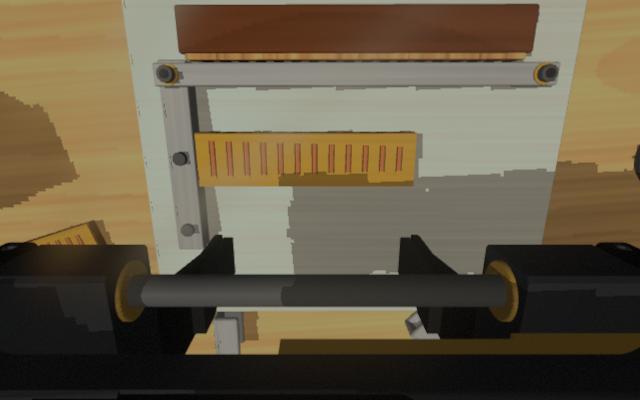

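Emit:
drive_tool --pt "0 0 1.5 0 0 0 1" --pt "0 0 1.5 0 0 0 1" --pt "0 0 1.0 0 0 0 1" --pt "0 0 0.6 0 0 0 1" --pt "0 0 0.4 0 0 0 1" --pt "0 0 0 0 0 0 1" --pt "0.4 0 0 0 0 0 1" --pt "0.4 0 0 0 0 0 1" --pt "0.3 0 0 0 0 0 1" --pt "0.3 0 0 0 0 0 1" --pt "0.3 0 0 0 0 0 1" --pt "0.3 0 0 0 0 0 1" --pt "0.3 0 0 0 0 0 1" --pt "0.3 0 0 0 0 0 1" --pt "0 0 0 0 0 0 1"

```text
time_s: 15.23
tool_pos: [0.5741, 0.0698, 0.1192]
tool_rot: [-180.0, -0.0, -4.4]
force: [0.1, -0.0, 0.8]
grip_width: 0.0867
```

```bash
python3 - <<'E'
from h import *; from cell import env
W=env.read_camera("wrist"); cv2.imwrite("pics/w17.png",W["img"]); o=env.get_obs();print(o["tool_pos"],o["force"],rel([.5853,.0458,-.0763],o["tool_pos"][:2]))
E
```

```text
[0.57388943 0.06977675 0.11921474] [-0.98447486  0.57847964  0.10320841] [-0.0132  0.023   0.0763]
```

View pics/w17.png

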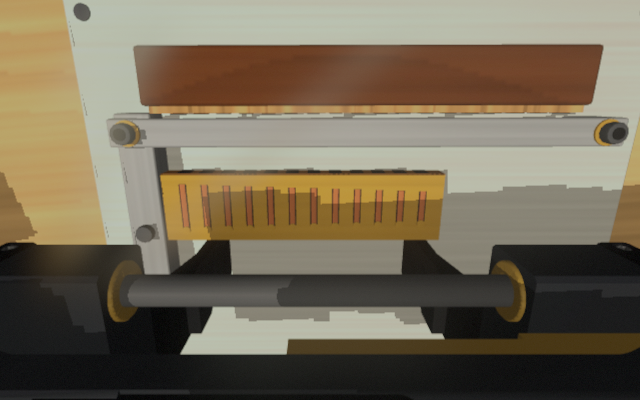

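Emit:
drive_tool --pt "0.3 0 0 0 0 0 1" --pt "0.3 0 0 0 0 0 1" --pt "0.3 0 0 0 0 0 1" --pt "0.3 0 0 0 0 0 1" --pt "0.2 0 0 0 0 0 1" --pt "0.2 0 0 0 0 0 1" --pt "0.2 0 0 0 0 0 1" --pt "0.2 0 0 0 0 0 1" --pt "0.2 0 0 0 0 0 1" --pt "0.1 0 0 0 0 0 1" --pt "0 0 0 0 0 0 1"

```text
time_s: 16.2
tool_pos: [0.5966, 0.068, 0.1193]
tool_rot: [-180.0, -0.0, -4.4]
force: [-0.9, 0.9, -0.6]
grip_width: 0.0869
```

```bash
python3 - <<'E'
from h import *; from cell import env
W=env.read_camera("wrist"); cv2.imwrite("pics/w18.png",W["img"]); o=env.get_obs();print(o["tool_pos"],o["force"],rel([.5853,.0458,-.0763],o["tool_pos"][:2]))
E
```

```text
[0.59655691 0.06805198 0.11933354] [ 0.57903691  0.35282899 -0.85799642] [0.0095 0.023  0.0763]
```

View pics/w18.png

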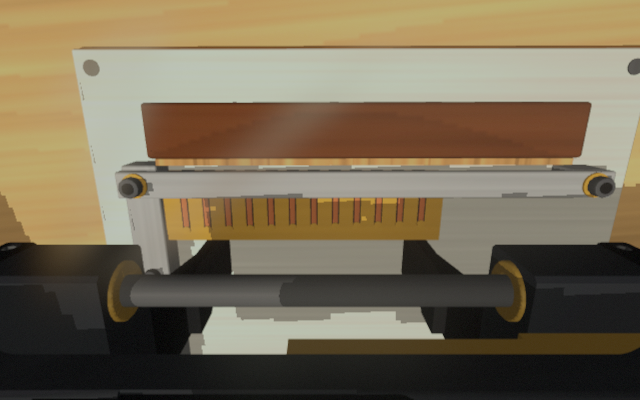

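Emit:
drive_tool --pt "0.1 0 0 0 0 0 1" --pt "0.1 0 0 0 0 0 1" --pt "0.1 0 0 0 0 0 1" --pt "0.1 0 0 0 0 0 1" --pt "0 0 0 0 0 0 1"

```text
time_s: 16.67
tool_pos: [0.6004, 0.0679, 0.1193]
tool_rot: [-180.0, -0.0, -4.4]
force: [-0.7, -0.1, 0.4]
grip_width: 0.0869
```

Emit:
drive_tool --pt "0.05 0 0 0 0 0 1" --pt "0.05 0 0 0 0 0 1" --pt "0 0 0 0 0 0 1"

```text
time_s: 16.92
tool_pos: [0.6011, 0.0678, 0.1192]
tool_rot: [180.0, 0.0, -4.4]
force: [-1.6, -0.7, 2.8]
grip_width: 0.0869
```

Emit:
drive_tool --pt "0.05 0 0 0 0 0 1" --pt "0.05 0 0 0 0 0 1" --pt "0 0 0 0 0 0 1"

```text
time_s: 17.17
tool_pos: [0.6014, 0.0678, 0.1192]
tool_rot: [180.0, 0.1, -4.4]
force: [-5.2, -0.4, 4.8]
grip_width: 0.087
```

```bash
python3 - <<'E'
from h import *; from cell import env
W=env.read_camera("wrist"); cv2.imwrite("pics/w19.png",cv2.resize(W["img"][90:250,90:450],None,fx=2.2,fy=2.2,interpolation=cv2.INTER_CUBIC)); o=env.get_obs();print(o["tool_pos"],o["force"],rel([.5853,.0458,-.0763],o["tool_pos"][:2]))
E
```

```text
[0.60136349 0.06775076 0.11911914] [-5.30398616  0.09456948  3.93086044] [0.0143 0.0231 0.0763]
```

View pics/w19.png

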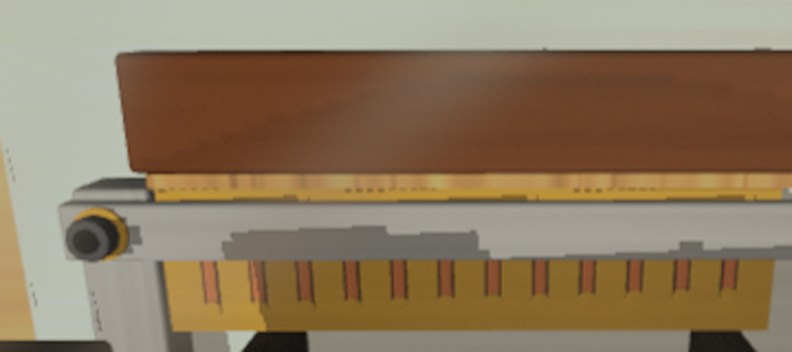

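The core's top edge shows between bridge and cork (crop row 195), touching the cork along its length. I'll back off straight, lift, and check.

Emit:
drive_tool --pt "-0.1 0 0 0 0 0 1" --pt "-0.2 0 0 0 0 0 1" --pt "-0.5 0 0 0 0 0 1" --pt "-0.7 0 0 0 0 0 1" --pt "0 0 -1.5 0 0 0 1" --pt "0 0 -2.5 0 0 0 1" --pt "0 0 -3 0 0 0 1" --pt "0 0 -3 0 0 0 1" --pt "0 0 0 0 0 0 1" --pt "0 0 0 0 0 0 1"

```text
time_s: 18.05
tool_pos: [0.5882, 0.069, 0.2215]
tool_rot: [180.0, -0.3, -4.4]
force: [-0.1, -0.2, -0.1]
grip_width: 0.0871
```

```bash
python3 - <<'E'
from h import *; from cell import env
W=env.read_camera("wrist"); cv2.imwrite("pics/w20.png",cv2.resize(W["img"][40:260,150:450],None,fx=2.6,fy=2.6,interpolation=cv2.INTER_CUBIC)); o=env.get_obs();print(o["tool_pos"],o["force"])
E
```

```text
[0.58718376 0.06871685 0.21967071] [-0.09173404 -0.38664785 -0.62903102]
```

View pics/w20.png

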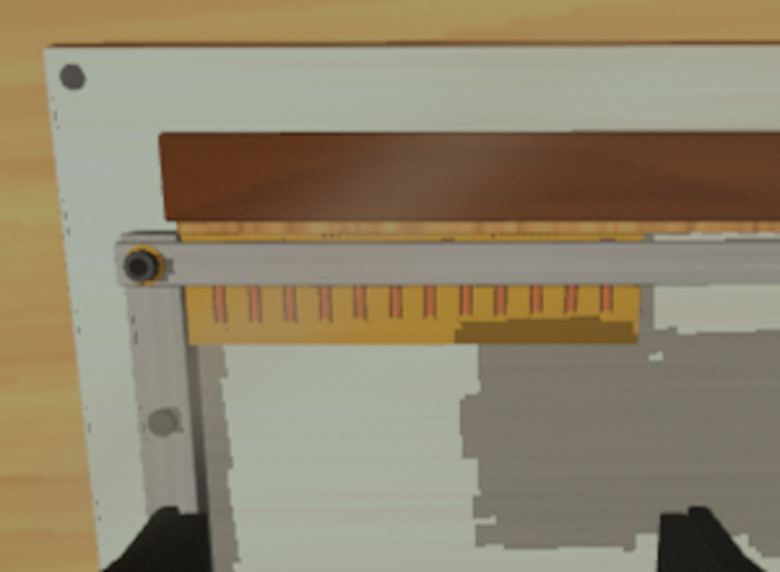

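```bash
python3 - <<'E'
from h import *; from cell import env
W=env.read_camera("wrist"); u=lambda p:uncrop(p,2.6,(150,40))
T=W["pose"]
def back(p,z):
    r=T[:3,:3]@np.linalg.inv(W["mtx"])@np.r_[p,1]; return T[:3,3]+r*(z-T[2,3])/r[2]
for n,p,z in (("rearL",(190,345),.057),("rearR",(638,344),.057),("screwL(50,100)",(141,265),.07),("cork top L(58,92)",(178,241),.059),("cork top midR",(640,238),.059),("stop top y92.5",(187,345),.0585),("stop screw y100.5",(163,422),.0625)):
    print(n,rel([.5853,.0458,-.0763],back(u([p])[0],z)[:2])[:2]*1000)
for n in("scene","side"):
    c=env.read_camera(n); cv2.imwrite(f"pics/{n}21.png",c["img"])
E
```

```text
rearL [24.6 92.1]
rearR [ 25.  -35.9]
screwL(50,100) [ 48.7 100. ]
cork top L(58,92) [54.1 92.8]
cork top midR [ 54.9 -34.1]
stop top y92.5 [24.9 92.6]
stop screw y100.5 [  3.3 100. ]
```

View pics/scene21.png

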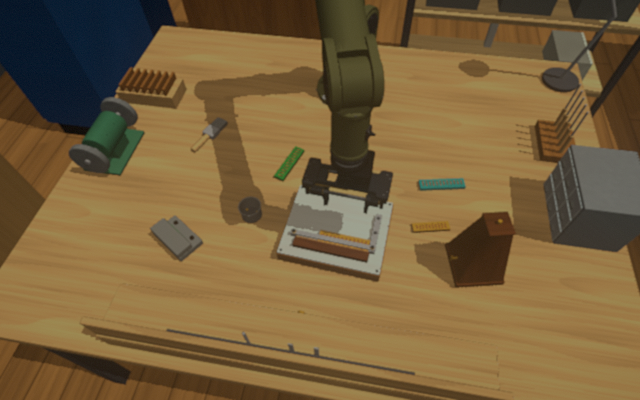

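View pics/side21.png

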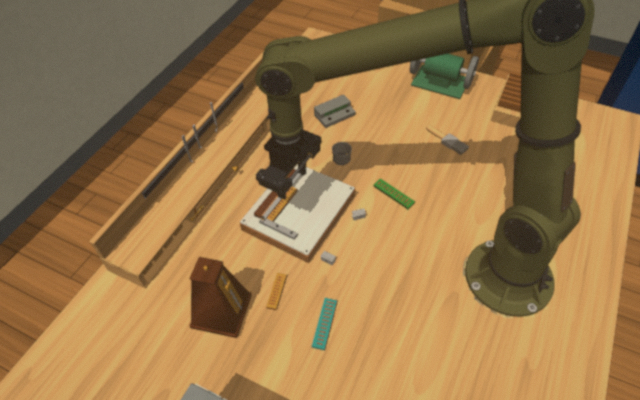

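The measurements agree: rear edge at 24.6–25 mm, where the known bridge screw reads 1.3 mm low, so about 26 as required. The left end is at 92.1 mm against the stop's 92.6. The bystanders are at the same pixels as before: cup (250,210), short core (430,227), metronome (480,250). I'll hand in.

```bash
python3 - <<'E'
from cell import env
print(env.get_obs()["joint_velocities"].round(2)); print(env.sign_off())
E
```

```text
[ 0.02  0.45 -0.01 -0.17 -0.11  0.14  0.  ]
the job is handed in; nothing more can be done
None
```

The core is home under the bridge, with its mouth edge against the cork and its left end against the left stop. I handed the job in at about 18 s of the 54 s allowed. `sign_off` reports no verdict.

**What I did:**
1. I squared the core with both open fingertips on its rear edge and pushed it forward, stopping short of the bridge.
2. With the fingers closed, I slid it left until the end stop pushed back at about 6 N.
3. I reopened the gripper and pushed it straight under the bridge until the cork pushed back at about 5 N. Then I backed off, lifted clear and left the arm touching nothing.

**Last checks:**
- **Mouth edge:** the rear edge measured 24.6–25 mm, where fully home is 26 mm. A bridge screw of known position read 1.3 mm low in the same picture, so the corrected figure is about 26 mm.
- **Left end:** it measured 92.1 mm against the stop face at 92.6 mm.
- **Squareness:** the two rear corners differ by 0.4 mm over 128 mm, about 0.003 rad.
- **Forces:** the tool readings at the end of each move never passed about 7 N, and the core stayed flat in every picture.
- **Bystanders:** the cup, short core and metronome are at the same picture positions as at the start. The other bystanders look unchanged by eye.

**Disagreements:**
- **Rail position:** my camera reading of the rail's cork edge came out at 54–55 mm, not the true 58 mm. I think the bridge hid that edge, so I relied on the force and the rear-edge reading instead.
- **Fit errors:** single-view fits of the chest were off by up to 5 pixels. The plate-corner fits improved when I assumed the plate about 2 mm smaller per side than its nominal size.

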